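# Hang the setting gauge back between its neighbours

## Robot

A 6-joint arm with a two-finger parallel gripper is mounted at the origin on a cart in front of the work surface, level with it; the furniture and walls round the work are solid. World frame = base frame: x ahead of the robot, y to its left, z up, the work surface at z = 0. Lengths are in m, angles in degrees, forces in N, time in s.
With the tool pointing down it reaches from about 0.425 to 0.925 m from the base axis. Payload 12.5 kg.
Tool frame: the origin (TCP) lies at the very end of the fingers, on their centre line; the grasp point (between the pads) lies 19 mm behind it (hold_point_z is the distance from the TCP to the grasp point, in m); z points along the fingers, y is the line along which they close (so a half turn about z gives the same grasp; the last joint's range is limited). The gripper opens to 85 mm and grips with 20 to 120 N. Pads are 22 mm wide; open, the fingers measure 114 mm over their backs; the gripper's body (76 mm by 85 mm) begins 54 mm behind the grasp point. The pads swing forward as they close: fully open they stand 13 mm farther back than shut.
Start: joints at [64.939, 28.126, 89.318, -0, 62.55, -6.05], TCP at [0.204, 0.591, 0.231] pointing down, gripper open.
Joint ranges: [-177.58, 177.58], [-47.91, 125.51], [2.72, 160], [-65.01, 245.01], [3.68, 167.84], [-153.87, 153.87]. Speed limits (degrees/s): [127.2, 127.2, 159.86, 180, 180, 180].

## Interface

Orientations are given as [roll, pitch, yaw] about the fixed x, y, z axes, in that order (R = Rz(yaw) Ry(pitch) Rx(roll)).
In Python, from plant import get_obs, grab_frame, camera_params, finish_job, hold_point_z gives the robot as it stands.
- The arm moves only by the tool send_rows, never from a script. Its arguments are lists of equal length, an entry for each row: "delta_pos": the shift along the tool's x, y, z in m, a list of three; "twist": the turn about the tool's z in rad; "fingers": the opening, from -1 (shut) to 1 (fully open). A call has 1 to 10 rows; each row shifts and turns the commanded pose from where the row before left it, along the tool's axes as they then stand; what a row does not reach is not made up. A row lasts 1/10 s, in which the tool goes at most 50 mm and 8.59 degrees, less where a joint would pass 70% of its speed; a pose out of reach is approached as far as the arm can. A call with a gripper value outside its range is refused whole. The fingers move at their own pace and stop on an object; "force" is the grip in N (left out, the last holds). Time passes only in rows, so rows that do not move let the fingers close. It gives the time, the measured TCP pose, the force, the opening and the grip force at its end, in the units of the state.
- get_obs(): the state, without advancing time (a new reading comes with each control period).
- grab_frame(name): name is "side" or "top" or "wrist"; returns the picture (384x512x3 uint8, red, green, blue); there is no depth.
- camera_params(name): a dict with "fov_y" (degrees; the focal length in pixels is half the picture's height over the tangent of half this angle, whatever the lens; pixels are square), "cx", "cy" (the principal point, pixels), "xyz" and "orientation" of the camera in the world. Camera axes: x right, y up, looking along -z (the intrinsics and any distortion apply to the point x, -y, -z); pixel columns grow to the right and rows downward; lengths in m; the calibration is good to about 2 mm. The wrist camera is an equidistant fisheye: a pixel r from the principal point sees the ray r / f radians off the axis. A picture is of the moment at which its call begins: read the wrist's pose just before it. camera_params takes no time and is no camera call; for the wrist camera it gives the pose at the moment of the call.
- finish_job(): hands the job in; it is judged then, once.
The state is a dict: "time_s": time; "joint_pos": joint angles; "joint_vel": joint speeds; "joint_torque": joint torques, N m; "tool_pos": TCP position; "eef_rot": TCP orientation; "contact_force": force on the tool from outside, world axes, zero at the start; "wrist_torque": the same for the moment, N m; "opening": finger opening in m; "grasp_force": force on a finger pad.
Only numpy, scipy, OpenCV 4.12 (cv2) and the standard library are available. Lean on these libraries where they do the work, as an engineer would, in place of code of your own. Each camera call takes 0.05 s, during which the arm holds its last target. There are 200 camera calls.

## Task

Take the yellow setting gauge out of its sloping wooden holder and hang it by its hook on the rack's top rail, between the blue and the red gauge, behind the low front bar. Lower it gently and keep hold of it until the hook rests on the rail; it should end up hanging straight and touching neither neighbour, and the other two gauges must stay hanging where they are.

Things in the scene. Friction and masses are not known exactly. Their poses are not given: they have to be found in the camera images.
- yellow_gauge: Loose setting gauge, 0.1 to 0.2 kg: yellow plate 8 (its x) x 64 (y) x 75 mm (z), origin at the middle of its lower edge, z up the plate to a black grip 12 (x) x 22 mm (y) that stands from z = 79 to 125 mm (the top); a hook behind (+x). At the start it stands in the holder's slot, its grip end leaning 35 degrees from vertical toward the holder's -x.
- yellow_grip (a point): Middle of the yellow gauge's black grip, 106 mm above the plate's lower edge, axes as the gauge's.
- yellow_hook (a point): Point under the yellow gauge's 24 mm wide aluminium hook, 66 mm above the plate's lower edge, 12 mm behind the plate's mid-plane; gauge's axes. The hook's flat underside runs from the plate's back (gauge x = 4 mm) to x = 22 mm; there a flared lip goes down and out to x = 32 mm at z = 50 mm, so the mouth is some 26 mm wide.
- blue_gauge: Loose gauge of the same shape and size, blue plate, hanging on the rail (origin 34 mm above the worktop, its plate in front of the rail, hook over it). May be the left or the right one.
- red_gauge: As the blue gauge, with a red plate. The free gap between the blue and red plates is 80 to 112 mm; its middle need not be the middle of the rail.
- rack: Fixed rack, 310 mm along its y, origin on the worktop below the rail, front at -x. Base 12 mm thick; posts 110 mm high at y = +-147 mm. Hanging rail: 12 mm round bar along y at x = 0, top at z = 100. Rest bar: 12 mm, straight below, axis z = 50. Guard bar: 8 mm, axis x = -34, z = 50. A hung gauge has the rack's axes, origin at x = -10 to -16, z = 34 mm, lower end between guard and rest bar.
- rail_mid (a point): Middle of the rail's top line, 100 mm above the worktop, axes as the rack's.
- holder: Fixed wooden holder, base 100 x 110 mm, origin on the worktop, cheeks 57 mm high at y = +-40 mm. Between them a slot 13 mm wide, 72 mm across, leaning 35 degrees from vertical, mouth toward the holder's -x, floor about 24 mm above the worktop, upper wall 28 mm deep: the gauge comes out along its own z, 35 mm or more. Same yaw as the yellow gauge at the start.

How it is judged (in metres and radians):
On the way, in this order (a step that is already met when the one before it is completed fails the run):
1. the yellow gauge has been drawn out of the holder, well above its slot (height (world z) of yellow_gauge above 0.06 m and contact force between the fingers and yellow_gauge above 0.5 N), for 0.1 s.
2. still held, the yellow gauge's hook has come down onto the rail, to within 8 mm of resting on it (contact force between the fingers and yellow_gauge above 0.3 N and z of yellow_hook in the frame of rail_mid between -0.006 and 0.008 m and x of yellow_hook in the frame of rail_mid between -0.014 and 0.014 m), for 0.1 s.
At the end, for the whole second after the job is handed in: Yellow hangs at rest by its hook on the rail (hook within 6 mm in height, 12 mm front to back), in front of it, between blue and red, touching neither, upright to 0.25 rad, square to the rail to 0.2 rad; blue and red hang upright (0.25 rad) within 15 mm of where they were (z of yellow_hook in the frame of rail_mid between -0.006 and 0.005 m and x of yellow_hook in the frame of rail_mid between -0.012 and 0.012 m and x of yellow_gauge in the frame of rack below 0 m and y of yellow_gauge in the frame of rack between -0.05 and 0.05 m and angle between each of yellow_gauge, blue_gauge, red_gauge's own z axis and vertical below 0.25 rad and angle between the y axis of yellow_gauge and the y axis of rack, either way round below 0.2 rad and contact force between yellow_gauge and blue_gauge below 0.05 N and contact force between yellow_gauge and red_gauge below 0.05 N and linear speed of yellow_gauge below 0.03 m/s and distance of each of blue_gauge, red_gauge from where it was at the start of the episode below 0.015 m).
It fails at once if the blue or the red gauge is knocked off its place or set swinging hard (moved over 25 mm or tilted over 0.5 rad) (distance of any of blue_gauge, red_gauge from where it was at the start of the episode above 0.025 m or angle between any of blue_gauge, red_gauge's own z axis and vertical above 0.5 rad).
It fails at once if the yellow gauge is pressed or knocked against the rack with over 25 N (contact force between yellow_gauge and rack above 25 N).
It also fails if it takes over 42 s, if anything falls off the work surface, if the arm or the gripper's body presses on something with over 40 N, if the wrist force passes 120 N, or if a joint passes its speed limit or range.

## Working session

There is one attempt and no reset: what is moved stays moved. The work goes in short steps, Python scripts to look and compute and a tool call to move; the robot and the scene stay as the last step left them, time stands still between calls to the robot, and variables do not carry over. Pictures are saved under pics/ and viewed, at most 10 in all, crops included, and the job is handed in when it is done.

Besides the shell and the picture viewer there is one more tool, called after "Call:" as a command line: name --pt "numbers of a row" for each row, then --argument value for the rest. send_rows: Moves the arm, as the interface text tells. Its arguments: {"type":"object","properties":{"delta_pos":{"type":"array","items":{"type":"array","items":{"type":"number"}}},"twist":{"type":"array","items":{"type":"number"}},"fingers":{"type":"array","items":{"type":"number"}},"force":{"type":"number"}},"required":["delta_pos","twist","fingers"]}

```bash
mkdir -p pics; ls; python3 - <<'E'
from plant import *
import cv2,numpy as np
print(get_obs(), hold_point_z)
ims=[]
for n in("side","top","wrist"):
    print(n,camera_params(n))
    im=grab_frame(n); np.save(f"pics/{n}0.npy",im); cv2.imwrite(f"pics/{n}0.png",im[:,:,::-1])
E
```

```text
pics
{'time_s': 0.0, 'joint_pos': array([ 6.49387108e+01,  2.81628885e+01,  8.93505998e+01,  9.36646640e-04,
        6.25516205e+01, -6.05004520e+00]), 'joint_vel': array([-0.00905825,  0.03089724, -0.03502207, -0.05542005, -0.09442014,
        0.02603948]), 'joint_torque': array([ 8.93285778e-04, -6.18453169e+01, -2.61587924e+01, -5.07912432e-07,
        4.12897352e-03,  5.04349100e-05]), 'tool_pos': array([0.20346476, 0.59070041, 0.23073855]), 'eef_rot': array([-1.79935341e+02, -7.68836359e-03,  1.60988319e+02]), 'contact_force': array([ 0.46883681, -0.54804921,  0.01187686]), 'wrist_torque': array([ 0.02797349,  0.01444988, -0.01527951]), 'grasp_force': 0.0, 'opening': 0.08536849816469426} 0.0187
side {'fov_y': 57.10143938762878, 'cx': 256.0815421875601, 'cy': 192.00774783008887, 'xyz': array([ 0.177739  , -0.55654707,  0.49876959]), 'orientation': array([ 60.72210885,  -1.3368752 , -29.96156001])}
top {'fov_y': 43.13247164451987, 'cx': 256.818190542092, 'cy': 196.53250308453283, 'xyz': array([0.38488246, 0.08891333, 1.16280937]), 'orientation': array([  9.16370802,   0.39361275, -89.95120284])}
wrist {'fov_y': 65.70646984690485, 'cx': 252.38465665978345, 'cy': 190.50108135715246, 'xyz': array([0.12929635, 0.61797292, 0.373078  ]), 'orientation': array([-1.82893575e+01, -8.17575427e-03,  7.10054503e+01])}
```

View pics/side0.png

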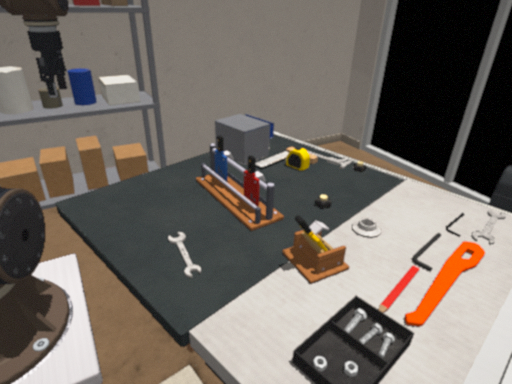

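View pics/top0.png

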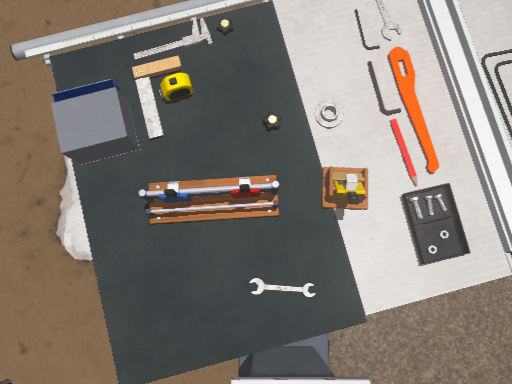

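The side view shows the rack (blue gauge left at about (219,160), red right at (251,185)) and the holder with the yellow gauge at (317,250). In the top view the rack spans (148–278, 185–220). The holder is at (345,188), with its grip pointing down-image (world -x) at (340,212).

```bash
cat > h.py <<'E'
import numpy as np, cv2
from scipy.spatial.transform import Rotation as R
def ray(cp,u,v):
    f=192/np.tan(np.radians(cp['fov_y'])/2)
    d=np.array([(u-cp['cx'])/f,-(v-cp['cy'])/f,-1.])
    return np.array(cp['xyz']),R.from_euler('xyz',cp['orientation'],degrees=True).apply(d)
def onplane(cp,u,v,z):
    o,d=ray(cp,u,v); return o+d*(z-o[2])/d[2]
def proj(cp,p):
    f=192/np.tan(np.radians(cp['fov_y'])/2)
    q=R.from_euler('xyz',cp['orientation'],degrees=True).inv().apply(np.atleast_2d(p)-cp['xyz'])
    return np.c_[cp['cx']+f*q[:,0]/-q[:,2],cp['cy']-f*q[:,1]/-q[:,2]]
def tri(c1,p1,c2,p2):
    o1,d1=ray(c1,*p1);o2,d2=ray(c2,*p2)
    s=np.linalg.lstsq(np.c_[d1,-d2],o2-o1,rcond=None)[0]
    a,b=o1+d1*s[0],o2+d2*s[1]; return (a+b)/2,np.linalg.norm(a-b)
E
python3 - <<'E'
import cv2,numpy as np
t=cv2.imread('pics/top0.png');s=cv2.imread('pics/side0.png')
a=cv2.resize(t[165:235,135:295],None,fx=5,fy=5,interpolation=cv2.INTER_CUBIC)  #160x70
b=cv2.resize(t[160:225,315:375],None,fx=4,fy=4,interpolation=cv2.INTER_CUBIC) #60x65->240x260
c=cv2.resize(s[205:285,275:355],None,fx=3,fy=3,interpolation=cv2.INTER_CUBIC) #240x240
d=cv2.resize(s[130:230,190:290],None,fx=2.5,fy=2.5,interpolation=cv2.INTER_CUBIC)
o=np.zeros((600,800,3),np.uint8)
o[:350]=a;o[350:600,:240]=b[:250];o[350:590,250:490]=c;o[350:600,500:750]=d
cv2.imwrite('pics/c1.png',o)
E
```

```text
(no output)
```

View pics/c1.png

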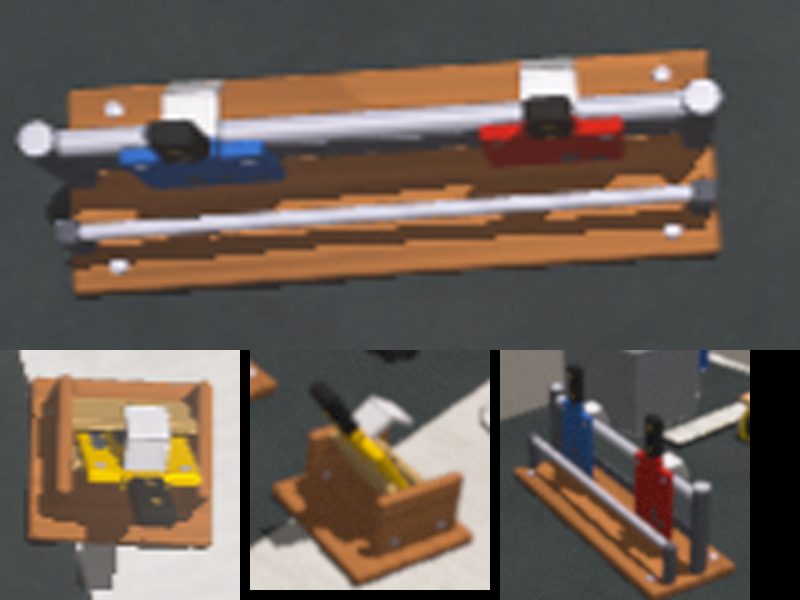

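In the crops, blue is on the left (world +y) and red on the right. The rail's post tops are at full-frame (142,193) and (275,184). The yellow grip hangs over the holder's front edge, with its end near (353,202) in the top view and (298,219) in the side view.

```bash
cat >> h.py <<'E'
def fray(cp,u,v):
    f=192/np.tan(np.radians(cp['fov_y'])/2)
    x,y=u-cp['cx'],v-cp['cy']; r=np.hypot(x,y)+1e-9; a=r/f
    d=np.array([np.sin(a)*x/r,-np.sin(a)*y/r,-np.cos(a)])
    return np.array(cp['xyz']),R.from_euler('xyz',cp['orientation'],degrees=True).apply(d)
def fplane(cp,u,v,z):
    o,d=fray(cp,u,v); return o+d*(z-o[2])/d[2]
def fproj(cp,p):
    f=192/np.tan(np.radians(cp['fov_y'])/2)
    q=R.from_euler('xyz',cp['orientation'],degrees=True).inv().apply(np.atleast_2d(p)-cp['xyz'])
    a=np.arctan2(np.hypot(q[:,0],q[:,1]),-q[:,2]);n=np.hypot(q[:,0],q[:,1])+1e-12
    return np.c_[cp['cx']+f*a*q[:,0]/n,cp['cy']-f*a*q[:,1]/n]
E
python3 - <<'E'
from h import *
from plant import camera_params
np.set_printoptions(precision=4,suppress=True)
T,S=camera_params('top'),camera_params('side')
A=lambda x,y:(135+x/5-.4,165+y/5-.4); B=lambda x,y:(315+x/4-.4,160+(y-350)/4-.4)
C=lambda x,y:(275+(x-250)/3-.3,205+(y-350)/3-.3)
D=lambda x,y:(190+(x-500)/2.5-.3,130+(y-350)/2.5-.3)
P=lambda n,p,z:print(n,onplane(T,*p,z))
P('postL',A(36,139),.110);P('postR',A(702,97),.110)
P('railL',A(130,138),.1);P('railR',A(640,106),.1)
P('blueL',A(121,153),.109);P('blueR',A(277,144),.109)
P('redL',A(482,126),.109);P('redR',A(622,119),.109)
P('baseFL',A(74,294),.012);P('baseFR',A(720,254),.012);P('baseBR',A(708,50),.012);P('baseBL',A(69,91),.012)
h=.024
for n,p in (('hFL',(27,540)),('hFR',(211,546)),('hBR',(212,380)),('hBL',(30,379))): P(n,B(*p),.01)
zt=.024+.075*np.cos(np.radians(35))
P('plateL',B(92,482),zt);P('plateR',B(196,487),zt)
print('tri post R (side)',tri(T,A(702,97),S,D(702,487)))
print('grip end',tri(T,B(153,512),S,C(320,390)))
print('grip base',tri(T,B(150,482),S,C(347,424)))
E
```

```text
postL [0.564  0.3496 0.11  ]
postR [0.5827 0.0562 0.11  ]
railL [0.5661 0.3102 0.1   ]
railR [0.5805 0.0835 0.1   ]
blueL [0.5579 0.3121 0.109 ]
blueR [0.5619 0.2434 0.109 ]
redL [0.5699 0.1532 0.109 ]
redR [0.573  0.0915 0.109 ]
baseFL [0.5058 0.3528 0.012 ]
baseFR [0.5249 0.045  0.012 ]
baseBR [0.6242 0.0502 0.012 ]
baseBL [0.6042 0.3588 0.012 ]
hFL [ 0.5452 -0.0575  0.01  ]
hFR [ 0.5416 -0.1673  0.01  ]
hBR [ 0.643  -0.1715  0.01  ]
hBL [ 0.6437 -0.0613  0.01  ]
plateL [ 0.5676 -0.085   0.0854]
plateR [ 0.5647 -0.1433  0.0854]
tri post R (side) (array([0.582 , 0.0567, 0.1091]), np.float64(0.0019115342944179762))
grip end (array([ 0.542 , -0.1097,  0.1248]), np.float64(0.005614117751305071))
grip base (array([ 0.5637, -0.1144,  0.0939]), np.float64(0.005628214117822127))
```

Call:
send_rows --pt "0 0 0" --pt "0 0 0" --pt "-0.023 -0.043 0" --pt "-0.023 -0.043 0" --pt "-0.023 -0.043 0" --pt "-0.023 -0.043 0" --pt "-0.023 -0.043 0" --pt "-0.023 -0.043 0" --pt "-0.023 -0.043 0" --pt "-0.023 -0.043 0" --twist '[-0.148,-0.148,0,0,0,0,0,0,0,0]' --fingers '[1,1,1,1,1,1,1,1,1,1]' --force 40

```text
time_s: 1.15
tool_pos: [0.3756, 0.2388, 0.2314]
eef_rot: [180.0, 0.0, 178.0]
contact_force: [1.4, 0.1, -0.7]
opening: 0.0854
grasp_force: 0.0
```

Call:
send_rows --pt "-0.023 -0.043 0" --pt "-0.023 -0.043 0" --pt "-0.023 -0.043 0" --pt "-0.023 -0.043 0" --pt "-0.023 -0.043 0.01" --pt "-0.023 -0.043 0.01" --pt "-0.023 -0.043 0.01" --pt "0 0 0" --pt "0 0 0" --twist '[0,0,0,0,0,0,0,0,0]' --fingers '[1,1,1,1,1,1,1,1,1]'

```text
time_s: 2.05
tool_pos: [0.5251, -0.0668, 0.2006]
eef_rot: [180.0, -0.1, 177.8]
contact_force: [-0.5, 0.6, -0.0]
opening: 0.0853
grasp_force: 0.0
```

```bash
python3 - <<'E'
from plant import *
import cv2,numpy as np,pickle
o=get_obs();print(o['time_s'],o['tool_pos'],o['eef_rot'],o['joint_pos'])
cp=camera_params('wrist');im=grab_frame('wrist');pickle.dump((cp,im),open('pics/w1.pkl','wb'))
cv2.imwrite('pics/w1.png',im[:,:,::-1]);print(cp)
E
```

```text
2.05 [ 0.52507367 -0.06682815  0.20056628] [ 1.79971312e+02 -8.43986627e-02  1.77827514e+02] [-1.44101790e+01  2.24951698e+01  1.04755201e+02  1.27321547e-02
  5.28381915e+01 -1.02245371e+02]
{'fov_y': 65.70646984690485, 'cx': 252.38465665978345, 'cy': 190.50108135715246, 'xyz': array([ 0.44669342, -0.06302573,  0.34297686]), 'orientation': array([-18.2309023 ,  -0.09378422,  87.84278702])}
```

View pics/w1.png

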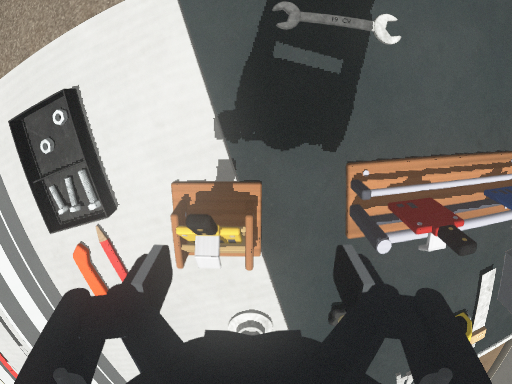

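The wrist view shows the holder at (172–262, 181–270) and the black grip near (202,224). I'll zoom in to get exact edges.

```bash
python3 - <<'E'
import cv2
im=cv2.imread('pics/w1.png')[172:277,160:275]
cv2.imwrite('pics/c2.png',cv2.resize(im,None,fx=5,fy=5,interpolation=cv2.INTER_CUBIC))
E
```

```text
(no output)
```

View pics/c2.png

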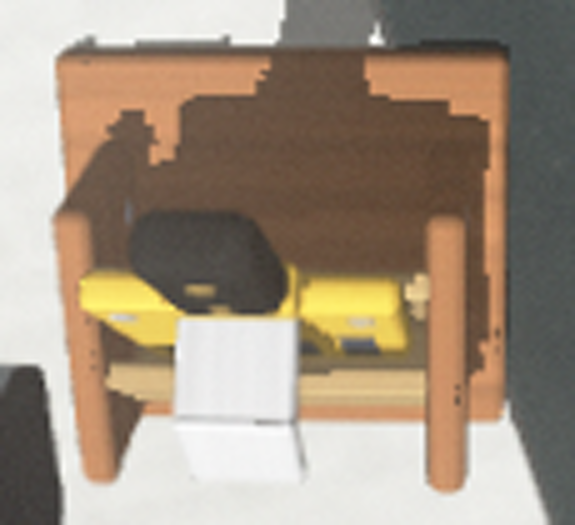

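```bash
python3 - <<'E'
from h import *
from plant import camera_params
import pickle
np.set_printoptions(precision=4,suppress=True)
cp,_=pickle.load(open('pics/w1.pkl','rb'))
B=lambda x,y:(160+x/5-.4,172+y/5-.4)
def P(n,p,z):print(n,fplane(cp,*B(*p),z))
P('cheekL f',(73,215),.057);P('cheekL b',(100,478),.057);P('cheekR f',(445,220),.057);P('cheekR b',(448,485),.057)
P('plate front L',(80,274),.083);P('plate front R',(408,282),.083)
P('plate back L',(175,322),.0877);P('plate back R',(408,350),.0877-.012)
P('hook L',(176,320),.095);P('hook R',(300,320),.095)
P('baseFL',(57,50),.01);P('baseFR',(508,48),.01)
# predicted outline of grip
for yaw,x,y in((-2,.566,-.114),(-2,.566,-.116),(-2,.569,-.114)):
    c,s=np.cos(np.radians(35)),np.sin(np.radians(35))
    Rg=R.from_euler('z',yaw,degrees=True)*R.from_euler('y',-35,degrees=True)
    top=np.array([x,y,.0854])
    pts=[[0,0,50],[6,11,50],[6,-11,50],[-6,11,50],[-6,-11,50],[-4,32,0],[-4,-32,0]]
    w=top+Rg.apply(np.array(pts)/1000)
    print(((fproj(cp,w)-[160,172]+.4)*5).round(0).tolist())
E
```

```text
cheekL f [ 0.5647 -0.1505  0.057 ]
cheekL b [ 0.6312 -0.154   0.057 ]
cheekR f [ 0.5683 -0.0711  0.057 ]
cheekR b [ 0.6342 -0.0732  0.057 ]
plate front L [ 0.5666 -0.1429  0.083 ]
plate front R [ 0.57   -0.0781  0.083 ]
plate back L [ 0.5751 -0.1237  0.0877]
plate back R [ 0.5888 -0.0793  0.0757]
hook L [ 0.5711 -0.1217  0.095 ]
hook R [ 0.5716 -0.098   0.095 ]
baseFL [ 0.5414 -0.1635  0.01  ]
baseFR [ 0.5453 -0.0559  0.01  ]
[[171.0, 220.0], [238.0, 257.0], [103.0, 256.0], [240.0, 184.0], [107.0, 183.0], [386.0, 254.0], [62.0, 251.0]]
[[159.0, 220.0], [225.0, 257.0], [91.0, 256.0], [228.0, 184.0], [95.0, 183.0], [376.0, 254.0], [52.0, 251.0]]
[[173.0, 237.0], [239.0, 274.0], [106.0, 273.0], [242.0, 201.0], [109.0, 200.0], [387.0, 268.0], [64.0, 265.0]]
```

Call:
send_rows --pt "-0.0143 -0.0216 0" --pt "-0.0143 -0.0216 0" --pt "0 0 0.03" --pt "0 0 0.03" --pt "0 0 0.03" --pt "0 0 0.0196" --pt "0 0 0" --pt "0 0 0" --twist '[0,0,0,0,0,0,0,0]' --fingers '[1,1,1,1,1,0.2,0.0,0.0]' --force 30

```text
time_s: 2.9
tool_pos: [0.5525, -0.1093, 0.0925]
eef_rot: [180.0, 0.0, 178.0]
contact_force: [0.7, -0.1, 0.0]
opening: 0.0442
grasp_force: 0.0
```

```bash
python3 - <<'E'
from plant import *
import cv2,numpy as np,pickle
o=get_obs();print(o['time_s'],o['tool_pos'],o['eef_rot'],o['opening'],o['contact_force'])
im=grab_frame('wrist')[:,:,::-1][150:300,120:390];s=grab_frame('side')[:,:,::-1][150:290,240:380]
a=cv2.resize(im,(540,300),interpolation=cv2.INTER_CUBIC);b=cv2.resize(s,(560,560)[:2],interpolation=cv2.INTER_CUBIC)[:300+0]
out=np.zeros((600,800,3),np.uint8);out[:300,:540]=a;out[300:600,:560]=cv2.resize(s[:75],(560,300),interpolation=cv2.INTER_CUBIC)
cv2.imwrite('pics/g1.png',out)
E
```

```text
2.9 [ 0.55249917 -0.10927471  0.09249599] [1.79998743e+02 2.12762608e-02 1.78025690e+02] 0.044209577244811046 [ 0.68084817 -0.12596122  0.01943764]
```

View pics/g1.png

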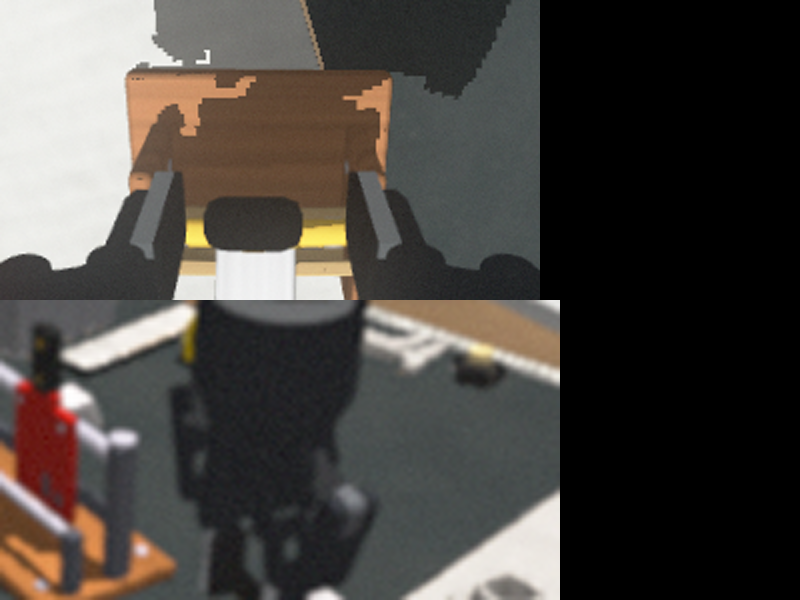

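The grip is between the pads, about 2.5 mm to the -y side of centre. I'll shift by 2 mm and close.

Call:
send_rows --pt "0 -0.0022 0.001" --pt "0 0 0" --pt "0 0 0" --pt "0 0 0" --pt "0 0 0" --twist '[0,0,0,0,0]' --fingers '[0,-0.3,-1,-1,-1]' --force 30

```text
time_s: 3.5
tool_pos: [0.5523, -0.1125, 0.0913]
eef_rot: [-180.0, 0.0, 177.9]
contact_force: [-1.1, -0.1, 6.0]
opening: 0.0216
grasp_force: 31.3
```

Call:
send_rows --pt "0.0057 0 -0.0082" --pt "0.0057 0 -0.0082" --pt "0.0057 0 -0.0082" --pt "0.0057 0 -0.0082" --pt "0.0057 0 -0.0082" --pt "0.0057 0 -0.0082" --pt "0.0057 0 -0.0082" --pt "0 0 0" --pt "0 0 0" --pt "0 0 0" --twist '[0,0,0,0,0,0,0,0,0,0]' --fingers '[-1,-1,-1,-1,-1,-1,-1,-1,-1,-1]'

```text
time_s: 4.5
tool_pos: [0.5123, -0.111, 0.1478]
eef_rot: [180.0, -0.0, 177.9]
contact_force: [-0.7, 0.6, -0.7]
opening: 0.0218
grasp_force: 30.5
```

```bash
python3 - <<'E'
from plant import *
import cv2,numpy as np,pickle
o=get_obs();print(o['time_s'],o['tool_pos'],o['eef_rot'],o['opening'],o['contact_force'],o['wrist_torque'])
cw=camera_params('wrist');w=grab_frame('wrist');s=grab_frame('side');t=grab_frame('top');pickle.dump((cw,w,s,t),open('pics/g2.pkl','wb'))
out=np.zeros((600,800,3),np.uint8)
out[:300,:400]=cv2.resize(w[:,:,::-1],(400,300));out[:300,410:710]=cv2.resize(s[150:290,240:380,::-1],(300,300),interpolation=cv2.INTER_CUBIC)
out[300:600,:400]=cv2.resize(t[150:225,300:400,::-1],(400,300),interpolation=cv2.INTER_CUBIC)
cv2.imwrite('pics/g2.png',out)
E
```

```text
4.5 [ 0.5123451  -0.11095152  0.14777996] [ 1.79986603e+02 -2.38035082e-02  1.77946974e+02] 0.02175563859040724 [-0.66503196  0.56928071 -0.65775247] [ 0.01098023  0.02976041 -0.04992883]
```

View pics/g2.png

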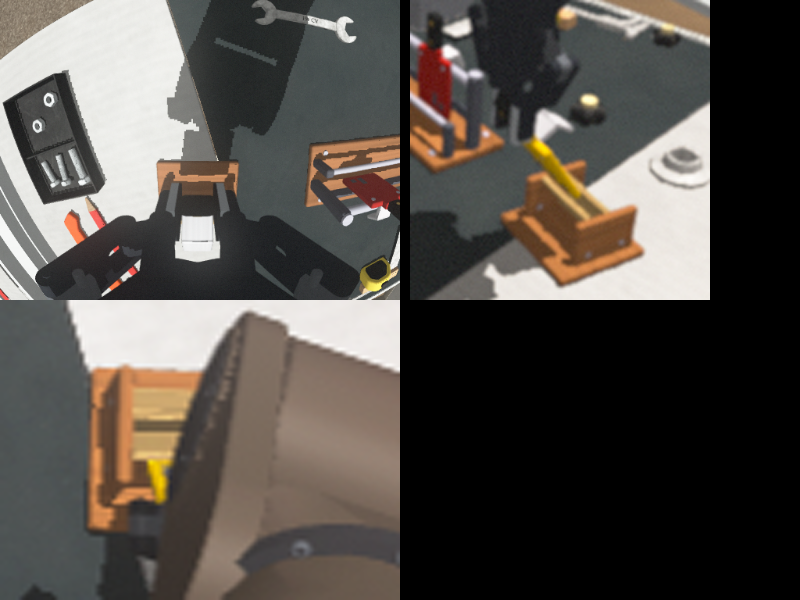

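The gauge is out of the slot and held, still leaning 35°. I'll put its lower edge back about 5 mm into the slot mouth, then swing the grip along an arc so the upper wall turns it upright in the pads.

Call:
send_rows --pt "-0.0057 0 0.0082" --pt "-0.0057 0 0.0082" --pt "-0.0057 0 0.0082" --pt "-0.0057 0 0.0082" --pt "-0.0042 0 0.0057" --pt "0 0 0" --twist '[0,0,0,0,0,0]' --fingers '[-1,-1,-1,-1,-1,-1]'

```text
time_s: 5.25
tool_pos: [0.5401, -0.112, 0.1085]
eef_rot: [180.0, 0.0, 177.9]
contact_force: [3.0, 0.5, -0.6]
opening: 0.0216
grasp_force: 30.5
```

Call:
send_rows --pt "-0.0078 0 -0.005" --pt "-0.0082 0 -0.0043" --pt "-0.0085 0 -0.0035" --pt "-0.0089 0 -0.0028" --pt "0 0 0" --twist '[0,0,0,0,0]' --fingers '[-1,-1,-1,-1,-1]'

```text
time_s: 5.75
tool_pos: [0.5736, -0.1131, 0.1259]
eef_rot: [-180.0, 0.0, 178.0]
contact_force: [-0.9, -0.4, -1.1]
opening: 0.0216
grasp_force: 32.9
```

Call:
send_rows --pt "-0.009 0 -0.002" --pt "-0.0092 0 -0.0012" --pt "-0.0092 0 -0.0004" --pt "0 0 0" --twist '[0,0,0,0]' --fingers '[-1,-1,-1,-1]'

```text
time_s: 6.15
tool_pos: [0.6014, -0.1142, 0.1289]
eef_rot: [-180.0, 0.1, 178.0]
contact_force: [-1.0, -0.5, -0.5]
opening: 0.0216
grasp_force: 33.4
```

```bash
python3 - <<'E'
from plant import *
import cv2,numpy as np,pickle
o=get_obs();print(o['time_s'],o['tool_pos'],o['eef_rot'],o['opening'],o['contact_force'],o['wrist_torque'])
cw=camera_params('wrist');w=grab_frame('wrist');s=grab_frame('side');pickle.dump((cw,w,s),open('pics/g3.pkl','wb'))
out=np.zeros((600,800,3),np.uint8)
out[:300,:400]=cv2.resize(w[100:292,128:384,::-1],(400,300),interpolation=cv2.INTER_CUBIC);out[:600,410:800]=cv2.resize(s[140:290,265:362,::-1],(390,600),interpolation=cv2.INTER_CUBIC)
cv2.imwrite('pics/g3.png',out)
E
```

```text
6.15 [ 0.60139601 -0.11418504  0.12885456] [-1.79991181e+02  7.68794005e-02  1.77958412e+02] 0.021618258943183984 [-0.95904766 -0.48508826 -0.53218963] [ 0.11790509  0.03507859 -0.01070556]
```

View pics/g3.png

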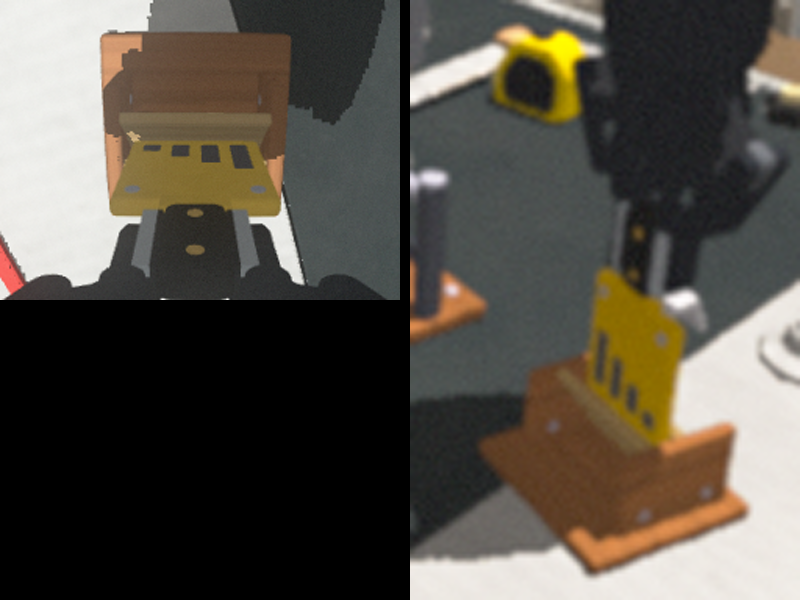

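The gauge now stands upright in the pads: front face toward the camera, hook behind at (685,310) in the crop, lower edge in the slot mouth. I'll check tilt and grip height numerically.

```bash
python3 - <<'E'
from h import *
from plant import camera_params
import pickle
np.set_printoptions(precision=4,suppress=True)
cw,w,s=pickle.load(open('pics/g3.pkl','rb'));S=camera_params('side')
def pred(tilt,dz,dx=0,y=-.1142):
    Rg=R.from_euler('z',-2,degrees=True)*R.from_euler('y',-tilt,degrees=True)
    pts=np.array([[-4,32,75],[-4,-32,75],[-4,-32,10],[-4,32,10]])-[0,0,106]
    W=np.array([.6014+dx,y,.1476+dz])+Rg.apply(pts/1000)
    a=(proj(S,W)-[265,140])*4; a[:,0]+=410
    b=(fproj(cw,W)-[128,100])*1.5625
    return np.r_[a.round(0).ravel(),b.round(0).ravel()]
for t in(0,3,6,-3):print(t,pred(t,0))
print(pred(0,.004));print(pred(0,-.004))
E
```

```text
0 [604. 270. 682. 333. 666. 440. 591. 372. 277. 201. 106. 201. 128. 145.
 256. 145.]
3 [606. 270. 685. 332. 673. 437. 599. 370. 277. 205. 106. 205. 129. 154.
 255. 154.]
6 [609. 269. 688. 332. 681. 434. 606. 367. 277. 209. 106. 209. 129. 164.
 255. 164.]
-3 [601. 270. 680. 333. 658. 442. 584. 374. 278. 198. 105. 198. 128. 136.
 256. 136.]
[604. 263. 683. 326. 667. 433. 592. 366. 279. 206. 104. 206. 127. 148.
 257. 148.]
[603. 277. 681. 340. 665. 446. 591. 378. 276. 197. 107. 197. 129. 143.
 255. 142.]
```

Call:
send_rows --pt "0.0005 0 -0.01" --pt "0 0 -0.02" --pt "0 0 -0.04" --pt "0 0 -0.04" --pt "0 0 -0.036" --pt "0 0 0" --pt "0 0 0" --twist '[0,0,0,0,0,-0.049,-0.049]' --fingers '[-1,-1,-1,-1,-1,-1,-1]' --force 40

```text
time_s: 6.95
tool_pos: [0.5998, -0.1142, 0.2771]
eef_rot: [-179.9, 0.2, -176.3]
contact_force: [0.1, -0.4, -1.8]
opening: 0.0216
grasp_force: 40.3
```

Call:
send_rows --pt "0.0027 0.0395 0" --pt "0.0027 0.0395 0" --pt "0.0027 0.0395 0" --pt "0.0027 0.0395 0" --pt "0.0027 0.0395 0" --pt "0.0027 0.0395 0" --pt "0.0027 0.0395 0" --pt "0.0027 0.0395 0" --pt "0 0 0" --pt "0 0 0" --twist '[0,0,0,0,0,0,0,0,0,0]' --fingers '[-1,-1,-1,-1,-1,-1,-1,-1,-1,-1]'

```text
time_s: 7.95
tool_pos: [0.5582, 0.2006, 0.2754]
eef_rot: [180.0, 0.1, -176.3]
contact_force: [0.8, 0.0, -1.5]
opening: 0.0212
grasp_force: 40.3
```

```bash
python3 - <<'E'
from plant import *
import cv2,numpy as np,pickle
o=get_obs();print(o['time_s'],o['tool_pos'],o['eef_rot'],o['opening'],o['contact_force'])
cw=camera_params('wrist');w=grab_frame('wrist');s=grab_frame('side');pickle.dump((cw,w,s),open('pics/g4.pkl','wb'));print(cw)
out=np.zeros((600,800,3),np.uint8)
out[:]=cv2.resize(w[110:302,128:384,::-1],(800,600),interpolation=cv2.INTER_CUBIC)
cv2.imwrite('pics/g4.png',out)
E
```

```text
7.95 [0.55815295 0.20060279 0.27541585] [ 1.79993380e+02  6.01023769e-02 -1.76334067e+02] 0.021237767706235304 [ 0.83212649  0.04828657 -1.52291882]
{'fov_y': 65.70646984690485, 'cx': 252.38465665978345, 'cy': 190.50108135715246, 'xyz': array([0.47952413, 0.19623797, 0.41762095]), 'orientation': array([-1.83827819e+01, -6.97932702e-02,  9.36831829e+01])}
```

View pics/g4.png

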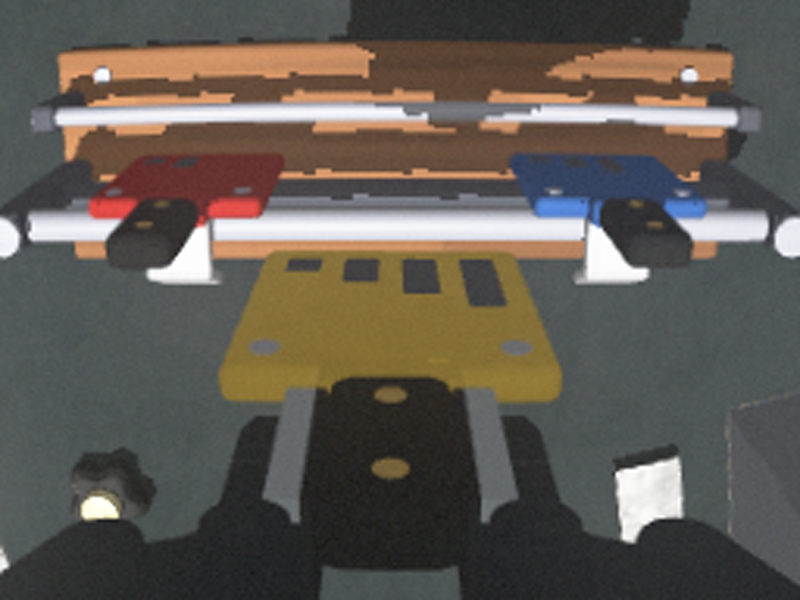

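The wrist view shows yellow square above the rail, with its lower edge at (265–528, 252). Red's inner top corner is at (268,212) and blue's at (535,212). The rail runs along rows 207–240. Next I'll compute the offsets.

```bash
python3 - <<'E'
from h import *
import pickle
np.set_printoptions(precision=4,suppress=True)
cw,w,s=pickle.load(open('pics/g4.pkl','rb'))
th=np.radians(3.65);ex=np.array([np.cos(th),np.sin(th),0]);ey=np.array([-np.sin(th),np.cos(th),0]);o=np.array([.5582,.2006,0])
def P(n,x,y,z):
    p=fplane(cw,128+x/3.125-.35,110+y/3.125-.35,z);q=p-o;print(n,p,'rack-frame rel to TCP',q@ex,q@ey)
P('rail axis mid',400,223.5,.094);P('rail axis L',100,222,.094);P('rail axis R',720,224,.094)
P('postL',6,237,.11);P('postR',792,237,.11)
P('redL',90,216,.109);P('redR',268,213,.109);P('blueL',536,213,.109);P('blueR',707,213,.109)
zb=.2754-.0873
P('yel botL',265,252,zb);P('yel botR',528,252,zb)
P('yel topL',220,376,zb+.075);P('yel topR',562,376,zb+.075)
P('yel topbackL',220,400,zb+.075);P('yel topbackR',562,400,zb+.075)
E
```

```text
rail axis mid [0.5754 0.2065 0.094 ] rack-frame rel to TCP 0.017585525690912197 0.00481355464728393
rail axis L [0.5817 0.0943 0.094 ] rack-frame rel to TCP 0.016650468915303883 -0.10761429917656254
rail axis R [0.5674 0.3279 0.094 ] rack-frame rel to TCP 0.017267376741181506 0.12643766835106
postL [0.5845 0.0619 0.11  ] rack-frame rel to TCP 0.017389774537813166 -0.14008807036380902
postR [0.5659 0.3515 0.11  ] rack-frame rel to TCP 0.017295287250302407 0.15010089627623013
redL [0.5749 0.0952 0.109 ] rack-frame rel to TCP 0.00996082713321704 -0.1062085332559049
redR [0.5701 0.1601 0.109 ] rack-frame rel to TCP 0.009262627671408645 -0.041210624402483895
blueL [0.5641 0.2531 0.109 ] rack-frame rel to TCP 0.009204451027898136 0.05199771791767246
blueR [0.5596 0.316  0.109 ] rack-frame rel to TCP 0.008728224666720096 0.11507901287868746
yel botL [0.5575 0.1688 0.1881] rack-frame rel to TCP -0.0026955023625760905 -0.03169039603236584
yel botR [0.5531 0.2376 0.1881] rack-frame rel to TCP -0.002707833563097909 0.03722168971787333
yel topL [0.557  0.1697 0.2631] rack-frame rel to TCP -0.003181534648605635 -0.030800867727360282
yel topR [0.5529 0.2334 0.2631] rack-frame rel to TCP -0.0031721729374772625 0.033052412227985335
yel topbackL [0.5621 0.1696 0.2631] rack-frame rel to TCP 0.0018853606145345686 -0.031177365066318824
yel topbackR [0.558  0.2341 0.2631] rack-frame rel to TCP 0.0018991770866503641 0.03344082884787724
```

```bash
python3 - <<'E'
from h import *
from plant import camera_params
import pickle
np.set_printoptions(precision=4,suppress=True)
cw,w,s=pickle.load(open('pics/g4.pkl','rb'));S=camera_params('side')
def corners(im,box):
    x0,y0,x1,y1=box
    m=np.zeros(im.shape[:2],np.uint8);hsv=cv2.cvtColor(im,cv2.COLOR_RGB2HSV)
    k=cv2.inRange(hsv,(20,120,50),(35,255,255));m[y0:y1,x0:x1]=k[y0:y1,x0:x1]
    m=cv2.morphologyEx(m,cv2.MORPH_CLOSE,np.ones((9,9)))
    c=max(cv2.findContours(m,0,2)[0],key=cv2.contourArea)
    return cv2.contourArea(c),cv2.approxPolyDP(c,4,True)[:,0]
def pts(tilt,dz=0):
    Rg=R.from_euler('z',3.65,degrees=True)*R.from_euler('y',-tilt,degrees=True)
    P=np.array([[-4,32,75],[-4,-32,75],[-4,-32,0],[-4,32,0],[4,-32,75],[4,-32,0]])-[0,0,106]
    return np.array([.5582,.2015,.2754+.0187+dz])+Rg.apply(P/1000)
W0=proj(S,pts(0));b=W0.mean(0).astype(int)
print('side',corners(s,(b[0]-30,b[1]-40,b[0]+30,b[1]+40)))
print('wrist',corners(w,(180,170,320,260)))
for t in(-4,0,4,8):print(t,proj(S,pts(t)).round(1).tolist(),'\n   ',fproj(cw,pts(t)).round(1).tolist())
E
```

```text
side (404.0, array([[225, 103],
       [226, 130],
       [239, 137],
       [239, 109]], dtype=int32))
wrist (4113.0, array([[198, 229],
       [200, 237],
       [247, 230],
       [254, 238],
       [258, 230],
       [298, 238],
       [307, 232],
       [291, 191],
       [214, 191]], dtype=int32))
-4 [[224.8, 102.4], [238.2, 108.8], [236.4, 139.4], [223.6, 131.6], [241.1, 108.6], [239.2, 139.0]] 
    [[307.7, 225.7], [197.1, 225.7], [212.7, 180.4], [291.9, 180.4], [198.2, 237.5], [213.1, 189.5]]
0 [[225.6, 102.4], [239.0, 108.9], [239.0, 139.1], [226.2, 131.4], [241.9, 108.4], [241.8, 138.5]] 
    [[307.3, 228.8], [197.5, 228.8], [213.1, 188.8], [291.5, 188.9], [198.4, 240.9], [213.5, 198.1]]
4 [[226.4, 102.4], [239.8, 108.8], [241.6, 138.5], [228.7, 130.9], [242.7, 108.1], [244.3, 137.7]] 
    [[307.0, 232.0], [197.8, 232.0], [213.5, 197.4], [291.1, 197.4], [198.6, 244.3], [213.8, 206.6]]
8 [[227.1, 102.3], [240.6, 108.7], [244.1, 137.8], [231.1, 130.2], [243.5, 107.8], [246.9, 136.8]] 
    [[306.7, 235.2], [198.1, 235.2], [213.8, 205.9], [290.8, 205.9], [198.8, 247.8], [214.1, 215.2]]
```

Tilt is about 0–1° and the height in the grip is as assumed. I'll shift 4 mm toward the rail and 4.4 mm in y, then descend in stages.

Call:
send_rows --pt "-0.004 0.0044 0" --pt "0 0 0.02" --pt "0 0 0.02" --pt "0 0 0.02" --pt "0 0 0.015" --pt "0 0 0" --pt "0 0 0" --twist '[0,0,0,0,0,0,0]' --fingers '[-1,-1,-1,-1,-1,-1,-1]'

```text
time_s: 8.75
tool_pos: [0.5627, 0.2042, 0.2002]
eef_rot: [180.0, 0.0, -176.5]
contact_force: [0.4, 0.5, -0.9]
opening: 0.0214
grasp_force: 40.3
```

```bash
python3 - <<'E'
from plant import *
from h import *
import pickle
np.set_printoptions(precision=4,suppress=True)
o=get_obs();print(o['time_s'],o['tool_pos'],o['eef_rot'],o['contact_force'])
cw=camera_params('wrist');w=grab_frame('wrist');s=grab_frame('side');pickle.dump((cw,w,s,o),open('pics/g5.pkl','wb'))
# pred: plate and rail positions
th=np.radians(3.65);ex=np.array([np.cos(th),np.sin(th),0]);ey=np.array([-np.sin(th),np.cos(th),0])
t=o['tool_pos']
# rail band along vertical columns, both sides of yellow
hsv=cv2.cvtColor(w,cv2.COLOR_RGB2HSV)
out=np.zeros((600,800,3),np.uint8)
out[:450,:600]=cv2.resize(w[110:302,128:384,::-1],(600,450),interpolation=cv2.INTER_CUBIC)
c=s[95:235,180:290,::-1];out[150:600,446:800]=cv2.resize(c,(354,450),interpolation=cv2.INTER_CUBIC)
cv2.imwrite('pics/g5.png',out)
E
```

```text
8.75 [0.5627 0.2042 0.2002] [ 179.9921    0.0156 -176.4886] [ 0.366   0.5292 -0.9195]
```

View pics/g5.png

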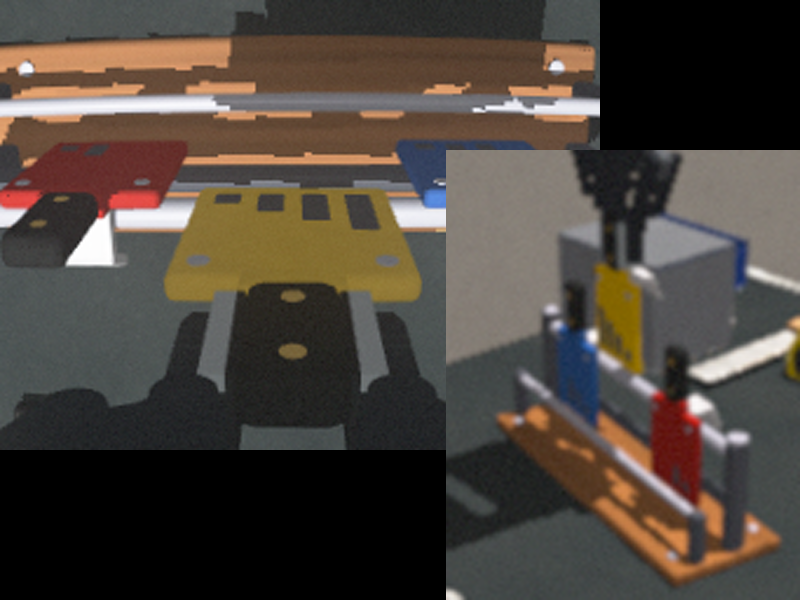

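Yellow hangs straight above the rail, midway between red (inner edge around (165,200)) and blue (around (423,200)), with its lower edge at row 188. That was my tenth and last view, so the rest is numeric.

```bash
python3 - <<'E'
from h import *
import pickle
np.set_printoptions(precision=4,suppress=True)
cw,w,s,ob=pickle.load(open('pics/g5.pkl','rb'))
th=np.radians(3.65);ex=np.array([np.cos(th),np.sin(th),0]);ey=np.array([-np.sin(th),np.cos(th),0]);o=np.array(ob['tool_pos'])
def loc(u,v,z):
    q=fplane(cw,u,v,z)-o;return np.array([q@ex,q@ey])
hsv=cv2.cvtColor(w,cv2.COLOR_RGB2HSV)
# rail bright band profile in columns beside yellow
for u in(188,192,196,306,310):
    col=w[185:215,u].astype(int).min(1); print(u,185,col.tolist())
ins={'red':cv2.inRange(hsv,(0,150,120),(8,255,255))|cv2.inRange(hsv,(172,150,120),(180,255,255)),'blue':cv2.inRange(hsv,(100,120,120),(125,255,255))}
for n,m in ins.items():
    m[:180]=0;m[205:]=0
    ys,xs=np.nonzero(m);print(n,xs.min(),xs.max(),ys.min(),ys.max(),loc(xs.max() if n=='red' else xs.min(),np.median(ys),.109))
k=cv2.inRange(hsv,(20,120,50),(35,255,255));k[:180]=0;k[245:]=0
ys,xs=np.nonzero(k);print('yellow top row ext',ys.min(),ys.max(),xs.min(),xs.max())
zb=o[2]-.0873
print(loc(xs.min(),232,zb+.075),loc(xs.max(),232,zb+.075),'bot',loc(252,ys.min(),zb))
for v in(198,200,202,204): print(v,loc(190,v,.094),loc(310,v,.094))
E
```

```text
188 185 [45, 72, 105, 110, 48, 48, 54, 63, 69, 70, 72, 74, 72, 88, 191, 234, 243, 246, 242, 236, 233, 221, 166, 99, 87, 82, 85, 84, 84, 84]
192 185 [44, 43, 54, 42, 39, 43, 52, 62, 65, 74, 68, 71, 70, 91, 184, 234, 244, 246, 244, 235, 233, 222, 165, 96, 84, 85, 84, 84, 83, 85]
196 185 [45, 41, 46, 50, 42, 45, 47, 46, 46, 46, 52, 64, 133, 168, 219, 235, 244, 246, 244, 234, 232, 223, 168, 96, 83, 81, 85, 84, 85, 82]
306 185 [53, 55, 52, 55, 58, 57, 57, 82, 100, 91, 138, 164, 189, 208, 225, 235, 239, 238, 236, 233, 230, 214, 109, 87, 80, 82, 82, 84, 82, 83]
310 185 [56, 50, 53, 57, 58, 52, 73, 78, 83, 83, 85, 88, 89, 131, 225, 233, 239, 237, 236, 233, 231, 215, 109, 89, 85, 85, 82, 82, 88, 83]
red 128 195 191 202 [ 0.0017 -0.0473]
blue 309 377 190 201 [0.0019 0.0486]
yellow top row ext 190 238 198 307
[-0.0019 -0.0309] [-0.0018  0.0329] bot [-0.003   0.0007]
198 [ 0.0107 -0.0552] [0.0109 0.0528]
200 [ 0.0126 -0.0554] [0.0129 0.0529]
202 [ 0.0145 -0.0555] [0.0148 0.0531]
204 [ 0.0165 -0.0557] [0.0167 0.0532]
```

Call:
send_rows --pt "0 0 0.015" --pt "0 0 0.015" --pt "0 0 0.015" --pt "0 0 0.01" --pt "0 0 0.008" --pt "0 0 0.006" --pt "0 0 0" --twist '[0,0,0,0,0,0,0]' --fingers '[-1,-1,-1,-1,-1,-1,-1]'

```text
time_s: 9.55
tool_pos: [0.562, 0.2046, 0.1304]
eef_rot: [-180.0, -0.0, -176.4]
contact_force: [-0.1, -0.4, -1.3]
opening: 0.0212
grasp_force: 40.3
```

Call:
send_rows --pt "0 0 0.002" --pt "0 0 0.002" --pt "0 0 0.002" --pt "0 0 0" --twist '[0,0,0,0]' --fingers '[-1,-1,-1,-1]'

```text
time_s: 9.95
tool_pos: [0.5621, 0.2046, 0.1247]
eef_rot: [180.0, -0.0, -176.4]
contact_force: [-1.3, -0.5, -0.9]
opening: 0.0216
grasp_force: 40.3
```

Call:
send_rows --pt "0 0 0.001" --pt "0 0 0.001" --pt "0 0 0" --twist '[0,0,0]' --fingers '[-1,-1,-1]'

```text
time_s: 10.25
tool_pos: [0.5621, 0.2046, 0.1227]
eef_rot: [180.0, -0.0, -176.4]
contact_force: [-0.3, -0.1, -1.9]
opening: 0.0214
grasp_force: 40.3
```

Call:
send_rows --pt "0 0 0.0007" --pt "0 0 0.0007" --pt "0 0 0" --twist '[0,0,0]' --fingers '[-1,-1,-1]'

```text
time_s: 10.55
tool_pos: [0.5621, 0.2046, 0.1213]
eef_rot: [180.0, -0.0, -176.4]
contact_force: [-0.7, 0.4, -1.9]
opening: 0.0216
grasp_force: 40.3
```

Call:
send_rows --pt "0 0 0.0007" --pt "0 0 0" --twist '[0,0]' --fingers '[-1,-1]'

```text
time_s: 10.75
tool_pos: [0.5621, 0.2046, 0.1206]
eef_rot: [180.0, -0.0, -176.4]
contact_force: [-0.1, 0.3, -0.8]
opening: 0.0213
grasp_force: 40.3
```

Call:
send_rows --pt "0 0 0.0007" --pt "0 0 0" --twist '[0,0]' --fingers '[-1,-1]'

```text
time_s: 10.95
tool_pos: [0.5621, 0.2046, 0.1199]
eef_rot: [180.0, -0.0, -176.4]
contact_force: [0.2, -0.3, -1.8]
opening: 0.0216
grasp_force: 40.3
```

Call:
send_rows --pt "0 0 0.0007" --pt "0 0 0" --twist '[0,0]' --fingers '[-1,-1]'

```text
time_s: 11.15
tool_pos: [0.5621, 0.2046, 0.1192]
eef_rot: [180.0, -0.0, -176.4]
contact_force: [-1.0, 0.7, -1.2]
opening: 0.0215
grasp_force: 40.3
```

Call:
send_rows --pt "0 0 0.0007" --pt "0 0 0" --twist '[0,0]' --fingers '[-1,-1]'

```text
time_s: 11.35
tool_pos: [0.5621, 0.2046, 0.1185]
eef_rot: [180.0, -0.0, -176.4]
contact_force: [-0.2, -0.1, -1.0]
opening: 0.0216
grasp_force: 40.3
```

Call:
send_rows --pt "0 0 0.0007" --pt "0 0 0" --twist '[0,0]' --fingers '[-1,-1]'

```text
time_s: 11.55
tool_pos: [0.5621, 0.2046, 0.1179]
eef_rot: [180.0, 0.0, -176.4]
contact_force: [-0.6, 0.0, -1.0]
opening: 0.0214
grasp_force: 40.5
```

```bash
python3 - <<'E'
from plant import *
from h import *
import pickle
o=get_obs();print(o['time_s'],o['tool_pos'],o['contact_force'],o['wrist_torque'])
S=camera_params('side');s=grab_frame('side');pickle.dump(s,open('pics/s6.pkl','wb'))
hsv=cv2.cvtColor(s,cv2.COLOR_RGB2HSV)
def ext(m,box):
    x0,y0,x1,y1=box;k=m[y0:y1,x0:x1];k=cv2.morphologyEx(k,cv2.MORPH_CLOSE,np.ones((5,5)))
    c=max(cv2.findContours(k,0,2)[0],key=cv2.contourArea);return cv2.contourArea(c),(cv2.approxPolyDP(c,2,True)[:,0]+[x0,y0]).tolist()
print('yel',ext(cv2.inRange(hsv,(20,120,50),(35,255,255)),(215,120,265,220)))
t=o['tool_pos']
for dz in(0,.003):
    Rg=R.from_euler('z',3.65,degrees=True)
    P=np.array([[-4,32,75],[-4,-32,75],[-4,-32,0],[-4,32,0],[4,-32,75]])-[0,0,106]
    print(dz,proj(S,t+[0,.001,.0187+dz]+Rg.apply(P/1000)).round(1).tolist())
E
```

```text
11.55 [0.56213817 0.20461944 0.11794155] [-0.62103168  0.03003457 -0.98405855] [ 0.00270384  0.02153174 -0.01489805]
yel (290.0, [[229, 160], [227, 181], [239, 190], [239, 168]])
0 [[227.4, 159.8], [239.6, 168.5], [239.6, 193.8], [227.8, 184.2], [242.3, 167.8]]
0.003 [[227.3, 158.8], [239.6, 167.5], [239.6, 192.8], [227.8, 183.3], [242.3, 166.8]]
```

Call:
send_rows --pt "0 0 0.0006" --pt "0 0 0" --twist '[0,0]' --fingers '[-1,-1]'

```text
time_s: 11.8
tool_pos: [0.5622, 0.2046, 0.1178]
eef_rot: [180.0, 0.0, -176.4]
contact_force: [-1.4, 0.2, 4.5]
opening: 0.0212
grasp_force: 41.1
```

Call:
send_rows --pt "0 0 0.0006" --pt "0 0 0" --twist '[0,0]' --fingers '[-1,-1]'

```text
time_s: 12.0
tool_pos: [0.5622, 0.2046, 0.1177]
eef_rot: [180.0, 0.0, -176.4]
contact_force: [-4.3, -0.2, 11.2]
opening: 0.0213
grasp_force: 41.8
```

Fz has risen to 11 N, so the hook is seated on the rail. I'll relax the press slightly, then open the fingers gently.

Call:
send_rows --pt "0 0 -0.0009" --pt "0 0 0" --pt "0 0 0" --twist '[0,0,0]' --fingers '[-1,-1,-1]' --force 20

```text
time_s: 12.3
tool_pos: [0.5622, 0.2046, 0.1178]
eef_rot: [180.0, 0.0, -176.4]
contact_force: [-0.9, -0.5, 5.4]
opening: 0.0216
grasp_force: 40.8
```

Call:
send_rows --pt "0 0 0" --pt "0 0 0" --pt "0 0 0" --pt "0 0 0" --pt "0 0 0" --pt "0 0 0" --pt "0 0 0" --twist '[0,0,0,0,0,0,0]' --fingers '[-0.44,-0.4,-0.35,-0.3,-0.2,-0.1,-0.1]'

```text
time_s: 13.0
tool_pos: [0.5621, 0.2046, 0.1176]
eef_rot: [180.0, 0.0, -176.4]
contact_force: [0.5, 0.0, -0.1]
opening: 0.0383
grasp_force: 0.0
```

```bash
cat > chk.py <<'E'
from plant import *
from h import *
o=get_obs();print(o['time_s'],o['tool_pos'],o['contact_force'],o['opening'])
S=camera_params('side');s=grab_frame('side');w=grab_frame('wrist')
def ext(im,lo,hi,box):
    hsv=cv2.cvtColor(im,cv2.COLOR_RGB2HSV);x0,y0,x1,y1=box
    k=cv2.morphologyEx(cv2.inRange(hsv,lo,hi)[y0:y1,x0:x1],cv2.MORPH_CLOSE,np.ones((5,5)))
    c=max(cv2.findContours(k,0,2)[0],key=cv2.contourArea);return cv2.contourArea(c),(cv2.approxPolyDP(c,2,True)[:,0]+[x0,y0]).tolist()
b=(180,110,290,240)
import cv2 as _;s0=_.imread('pics/side0.png')[:,:,::-1].copy()
print('yel',ext(s,(20,120,50),(35,255,255),(215,120,265,220)))
for n,im in(('now',s),('start',s0)):print(n,'red',ext(im,(172,120,50),(180,255,255),b),'blue',ext(im,(100,120,60),(125,255,255),(205,130,240,190)))
print('wrist yel',ext(w,(20,120,50),(35,255,255),(150,150,350,300)))
E
python3 chk.py
```

```text
13.0 [0.56210795 0.20460294 0.11759951] [ 0.49242197  0.0397909  -0.08724223] 0.03834932819724385
yel (271.5, [[227, 161], [230, 183], [241, 191], [239, 169], [235, 163]])
now red (13.5, [[246, 195], [255, 201], [251, 193]]) blue (215.5, [[216, 150], [215, 170], [225, 179], [225, 157], [222, 152]])
start red (61.0, [[249, 187], [245, 195], [249, 195], [256, 204], [258, 198], [252, 197], [252, 192], [256, 191]]) blue (239.5, [[216, 150], [215, 170], [225, 178], [226, 157], [222, 151]])
wrist yel (3291.0, [[199, 225], [201, 235], [228, 235], [230, 240], [233, 229], [240, 225], [247, 225], [250, 231], [257, 230], [258, 225], [271, 228], [274, 241], [277, 235], [303, 235], [306, 232], [306, 225], [290, 197], [216, 197]])
```

Call:
send_rows --pt "0 0 -0.005" --pt "0 0 -0.01" --pt "0 0 -0.015" --pt "0 0 -0.02" --pt "0 0 -0.03" --pt "0 0 -0.03" --pt "0 0 0" --pt "0 0 0" --pt "0 0 0" --pt "0 0 0" --twist '[0,0,0,0,0,0,0,0,0,0]' --fingers '[-0.1,-0.1,-0.1,-0.1,-0.1,-0.1,-0.1,-0.1,-0.1,-0.1]'

```text
time_s: 14.1
tool_pos: [0.5618, 0.2045, 0.2267]
eef_rot: [-180.0, -0.1, -176.4]
contact_force: [0.6, 0.4, -0.9]
opening: 0.0383
grasp_force: 0.0
```

```bash
python3 chk.py; cat >/tmp/p.py <<'E'
E
python3 - <<'E'
from plant import *
from h import *
S=camera_params('side');e=R.from_euler('z',3.65,degrees=True)
s=grab_frame('side')
for tilt in(-5,0,5,10):
    Rg=e*R.from_euler('y',-tilt,degrees=True)
    P=np.array([[-4,32,75],[-4,-32,75],[-4,-32,0],[-4,32,0]])-[12,0,66]
    print(tilt,proj(S,np.array([.5732,.205,.1])+Rg.apply(P/1000)).round(1).tolist())
cw=camera_params('wrist');w=grab_frame('wrist');hsv=cv2.cvtColor(w,cv2.COLOR_RGB2HSV)
th=np.radians(3.65);ex=np.array([np.cos(th),np.sin(th),0]);ey=np.array([-np.sin(th),np.cos(th),0]);o=np.array([.5734,.205,0])
for n,lo,hi in(('red',(172,150,120),(180,255,255)),('red2',(0,150,120),(8,255,255)),('blue',(100,120,120),(125,255,255)),('yel',(20,120,50),(35,255,255))):
    m=cv2.inRange(hsv,lo,hi);m[:110]=0;m[300:]=0;m[:,:100]=0;m[:,420:]=0
    nn,_,st,_=cv2.connectedComponentsWithStats(m)
    for i in 1+np.argsort(-st[1:,4])[:2]:
        x,y,ww,h,a=st[i]
        q=[fplane(cw,u,y+h,.109)-o for u in(x,x+ww)];print(n,st[i],[[round(p@ex,4),round(p@ey,4)] for p in q])
E
```

```text
14.1 [0.56176657 0.2044863  0.22670167] [ 0.5644904   0.39650671 -0.8777421 ] 0.038268873242299356
yel (272.5, [[227, 161], [229, 181], [241, 191], [239, 169], [234, 163]])
now red (18.0, [[252, 193], [250, 198], [255, 203]]) blue (226.5, [[216, 150], [215, 170], [225, 179], [226, 157], [222, 151]])
start red (61.0, [[249, 187], [245, 195], [249, 195], [256, 204], [258, 198], [252, 197], [252, 192], [256, 191]]) blue (239.5, [[216, 150], [215, 170], [225, 178], [226, 157], [222, 151]])
wrist yel (670.5, [[219, 176], [220, 182], [239, 182], [244, 173], [261, 173], [265, 176], [266, 183], [286, 180], [286, 175], [278, 166], [275, 166], [274, 171], [269, 171], [267, 166], [262, 166], [261, 170], [256, 170], [255, 166], [250, 166], [249, 169], [243, 169], [242, 166], [227, 166]])
-5 [[227.5, 158.4], [239.9, 167.1], [237.7, 193.0], [225.9, 183.4]]
0 [[227.3, 158.9], [239.6, 167.6], [239.6, 193.0], [227.7, 183.4]]
5 [[227.0, 159.4], [239.3, 168.2], [241.4, 192.8], [229.5, 183.3]]
10 [[226.9, 160.0], [239.1, 168.8], [243.3, 192.5], [231.3, 183.0]]
red [187 183   1   1   1] [[np.float64(-0.0104), np.float64(-0.0596)], [np.float64(-0.0104), np.float64(-0.0586)]]
red2 [181 183  20   7 127] [[np.float64(-0.0046), np.float64(-0.0658)], [np.float64(-0.0046), np.float64(-0.0466)]]
red2 [138 183  17   7 106] [[np.float64(-0.0047), np.float64(-0.1096)], [np.float64(-0.0046), np.float64(-0.0918)]]
blue [303 182  25  11 189] [[np.float64(-0.0015), np.float64(0.0485)], [np.float64(-0.0014), np.float64(0.0727)]]
blue [351 182  15   8  99] [[np.float64(-0.0043), np.float64(0.0957)], [np.float64(-0.0043), np.float64(0.1114)]]
yel [219 166  68  17 728] [[np.float64(-0.0113), np.float64(-0.0294)], [np.float64(-0.0112), np.float64(0.0331)]]
```

Yellow is at rest on the rail about 5° from vertical, with roughly 17 mm of clearance on each side. Blue is unmoved to within a pixel. Red's plate sits at the same offsets as before the placement, so I'm handing the job in.

```bash
python3 -c "
from plant import *
print(finish_job())"
```

```text
the job is handed in; nothing more can be done
None
```

The yellow gauge now hangs by its hook on the top rail between the blue and red gauges, touching neither and about 5° from vertical; the job was handed in at about 14 s, and no verdict was returned.

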